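Stroke-test two glue dispensers and reject the jammed one

ROBOT

A 6-joint arm with a two-finger parallel gripper is mounted at the origin on the work surface. World frame = base frame: x ahead of the robot, y to its left, z up, the work surface at z = 0. Lengths are in mm, angles in rad, forces in N, time in s.
With the tool pointing down it reaches from about 300 to 775 mm from the base axis. Payload 14.6 kg.
Tool frame: the origin (TCP) lies between the finger pads; the fingertips stand 19 mm ahead of it and the grasp point (between the pads) is the TCP; z points along the fingers, y is the line along which they close (so a half turn about z gives the same grasp; the last joint's range is limited). The gripper opens to 94 mm and grips with 3 to 60 N. Pads are 16 mm wide; open, the fingers measure 119 mm over their backs; the gripper's body (75 mm by 177 mm) begins 78 mm behind the grasp point.
Start: joints at [1.223, 0.3, 1.521, -0, 1.321, -0.067], TCP at [152.416, 528.449, 224.446] pointing down, gripper open.
Joint ranges: [-3.03, 3.03], [-0.79, 2.21], [0.23, 2.52], [-1.04, 4.18], [0, 3.07], [-2.55, 2.55]. Speed limits (rad/s): [2.22, 2.22, 2.57, 3.14, 3.14, 3.14].

INTERFACE

Orientations are given as [roll, pitch, yaw] about the fixed x, y, z axes, in that order (R = Rz(yaw) Ry(pitch) Rx(roll)).
In Python, from cell import monitor, imaging, job, find_in, trace gives the robot as it stands. The module is installed in compiled form; this text tells all that it offers.
- The arm moves only by the tool arm_command, never from a script. Its argument "steps" is a list of rows, each a list of 5 numbers: the opening, from 0 (shut) to 1 (fully open), then the shift along the tool's x, y, z in mm, then the turn about the tool's z in degrees. In form: [[gripper, dx, dy, dz, turn], ...]. A call has 1 to 20 rows; each row is the pose to reach, as a shift and turn from the pose commanded when the call began, along the tool's axes at that moment; what a row does not reach only later rows make up. A row lasts 1/8 s, in which the tool goes at most 62.5 mm and 10.7 degrees, less where a joint would pass 70% of its speed; a pose out of reach is approached as far as the arm can. A call with a gripper value outside its range is refused whole. The fingers move at their own pace and stop on an object; "force" is the grip in N (left out, the last holds). Time passes only in rows, so rows that repeat a pose let the fingers close. It gives the time, the measured TCP pose, the force, the opening and the grip force at its end, in the units of the state.
- monitor.read_state(): the state, without advancing time (a new reading comes with each control period).
- imaging.camera(name): name is "side" or "top"; returns a dict with "img" (400x640x3 uint8, red, green, blue), "mtx" (3x3 intrinsics, pixels), "view" (4x4, takes a point from world to camera coordinates). Camera axes: x right, y down, z forward; pixel columns grow to the right and rows downward; lengths in mm; the calibration is good to about 2 mm. A picture is of the moment at which its call begins. There is no depth.
- job.sign_off(): hands the job in; it is judged then, once.
Trained networks look in a picture, given as the dict that the camera call returned (one of the last four; its "shot" number tells which), for a name from the list of things; names that differ only in an ending like _2 or _b are one class to them, and where a whole thing is asked for, a point or a joint stands for the part that bears it (a point fixed in the world has none). Each returns a list of dicts, best first, with "p" (0 to 1); they miss things now and then, are a little off and sometimes report something else, mostly with a low value. They report only what shows in the picture. A call takes as long as a camera call. They do not tell look-alikes from the thing itself.
- find_in(picture, target): "rect" ([centre column, centre row, width, height] in pixels, round what is visible of it).
- trace(picture, target): "region" (400x640 bool, what is visible of it) and "rect" ([centre column, centre row, width, height] in pixels, round what is visible of it).
The state is a dict: "clock": time; "joints": joint angles; "qd": joint speeds; "effort": joint torques, N m; "eef_pos": TCP position; "eef_rot": TCP orientation; "wrist_force": force on the tool from outside, world axes, zero at the start; "moment": the same for the moment, N m; "finger_gap": finger opening in mm; "finger_force": force on a finger pad.
Only numpy, scipy, OpenCV 4.12 (cv2) and the standard library are available. Lean on these libraries where they do the work, as an engineer would, in place of code of your own. Each camera call takes 0.05 s, during which the arm holds its last target. There are 200 camera calls.

TASK

Try the plungers of both glue dispensers in the wooden stand by pressing down on top of each, one at a time: one works freely and must be pushed fully home and left in its place in the stand; the other is jammed, so stop pushing it as soon as you feel its resistance climbing (about 10 N is plenty on either plunger, 18 N would damage it). Then take the jammed dispenser by its barrel and set it down gently, upright, in the shallow steel tray, letting go of it and leaving the other things on the table alone.

Things in the scene. Friction and masses are not known exactly. Their poses are not given: they have to be found in the camera images.
- stand: fixed block of light wood, 90 mm (its x) by 200 mm (its y) by 33 mm high, with two round sockets 37 mm wide and 25 mm deep, at y = +50 and y = -50 mm on its centre line. Origin: centre of its underside, on the table.
- dispenser_a: one of two look-alike dispensers: upright white plastic barrel, 34 mm diameter, 85 mm tall, two flush metal bands, standing loosely in a socket of the stand (lifts straight out). Origin: centre of the barrel's underside; z up. About 0.2 kg. Grip the barrel anywhere above the stand. Exactly one of the two is jammed inside; nothing visible shows which, and it changes from run to run.
- dispenser_b: one of two look-alike dispensers: upright white plastic barrel, 34 mm diameter, 85 mm tall, two flush metal bands, standing loosely in a socket of the stand (lifts straight out). Origin: centre of the barrel's underside; z up. About 0.2 kg. Grip the barrel anywhere above the stand. Exactly one of the two is jammed inside; nothing visible shows which, and it changes from run to run.
- plunger_a: black thumb pad, 28 mm wide, 6 thick, on dispenser_a. Origin: centre of its flat top; z up. Slides down from 116 mm over the barrel's underside (starts 0-3 mm in). Free: steady 3 N, stays put; at 96.5 it meets the end cushion (3 N/mm): that is home, back to about 95.5 on release. Jammed: below 108 resistance climbs 2 N/mm; springs back 1-4 mm. Over 18 N, pushed or pinched, damages it.
- plunger_b: black thumb pad, 28 mm wide, 6 thick, on dispenser_b. Origin: centre of its flat top; z up. Slides down from 116 mm over the barrel's underside (starts 0-3 mm in). Free: steady 3 N, stays put; at 96.5 it meets the end cushion (3 N/mm): that is home, back to about 95.5 on release. Jammed: below 108 resistance climbs 2 N/mm; springs back 1-4 mm. Over 18 N, pushed or pinched, damages it.
- tray: fixed shallow open steel tray for rejects, 150 mm (its x) by 170 mm (its y) by 30 mm high outside, walls and floor 5 mm thick, empty. Origin: centre of its underside, on the table.
- tape: bystander: a roll of paper tape lying flat, 90 mm outer diameter, 24 mm high; origin at the centre of its underside
- spool: bystander: a white thread spool standing upright, 48 mm diameter, 60 mm high; origin at the centre of its underside
- jar: bystander: a small amber glass jar with a black lid, 56 mm diameter, 60 mm high; origin at the centre of its underside
Mind the look-alikes: they are no part of the job. What is shaped like the dispenser_b but orange is not meant.

How it is judged:
By the outcome, as a careful person would: the job done as asked, in the order asked, and still so for the second after the job is handed in, with the robot touching nothing.
It also fails if it takes over 53 s, if anything falls off the work surface, if the arm or the gripper's body presses on something with over 40 N, if the wrist force passes 120 N, or if a joint passes its speed limit or range.

## Working session

There is one attempt and no reset: what is moved stays moved. The work goes in short steps, Python scripts to look and compute and a tool call to move; the robot and the scene stay as the last step left them, time stands still between calls to the robot, and variables do not carry over. Pictures are saved under pics/ and viewed, at most 10 in all, crops included, and the job is handed in when it is done.

Besides the shell and the picture viewer there is one more tool, called as name(argument=value, ...) on one line, values as JSON. arm_command: Moves the arm, as the interface text tells. Its arguments: {"type":"object","properties":{"steps":{"type":"array","items":{"type":"array","items":{"type":"number"}}},"force":{"type":"number"}},"required":["steps"]}

```bash
mkdir -p pics; cat > h.py <<'E'
import numpy as np, cv2
from cell import monitor, imaging, job, find_in, trace
def ray(c,u,v,z):
    K,V=np.array(c["mtx"]),np.array(c["view"]); R,t=V[:3,:3],V[:3,3]
    o=-R.T@t; d=R.T@np.linalg.inv(K)@[u,v,1]
    return o+d*(z-o[2])/d[2]
def proj(c,p):
    q=np.array(c["view"])@np.r_[p,1]; w=np.array(c["mtx"])@q[:3]; return w[:2]/w[2]
def save(c,n,crop=None,s=1):
    i=c["img"][:,:,::-1]
    if crop: i=i[crop[2]:crop[3],crop[0]:crop[1]]
    cv2.imwrite("pics/"+n,cv2.resize(i,None,fx=s,fy=s,interpolation=cv2.INTER_CUBIC))
E
python3 - <<'E'
from h import *
s=monitor.read_state(); print({k:np.round(v,3).tolist() for k,v in s.items()})
for n in("top","side"):
    c=imaging.camera(n); save(c,n+"1.png")
    V=np.array(c["view"]); print(n,(-V[:3,:3].T@V[:3,3]).round(), V[:3,:3].round(2).tolist())
    for t in("stand","dispenser_a","plunger_a","tray"):
        for r in find_in(c,t): 
            if r["p"]>.2: print(t,round(r["p"],2),np.round(r["rect"],1))
E
```

```text
{'clock': 0.0, 'joints': [1.223, 0.3, 1.522, -0.0, 1.321, -0.067], 'qd': [-0.0, -0.0, -0.001, -0.002, -0.002, -0.002], 'effort': [0.0, -53.18, -35.274, 0.071, 0.024, -0.0], 'eef_pos': [152.331, 528.223, 223.875], 'eef_rot': [-3.14, -0.0, 2.861], 'wrist_force': [-0.282, 0.115, 0.289], 'moment': [0.01, -0.0, -0.017], 'finger_force': 0.0, 'finger_gap': 93.876}
top [399.  10. 972.] [[0.02, -1.0, 0.04], [-0.98, -0.03, -0.17], [0.17, -0.04, -0.98]]
stand 0.61 [378.1 239.1  83.8  45. ]
dispenser_a 0.85 [409.3 282.   24.2  17.7]
dispenser_a 0.59 [360.2 234.4  18.7  16.9]
dispenser_a 0.57 [405.1 237.6  22.   17.7]
plunger_a 0.63 [365.8 231.3  10.9   9.6]
tray 0.9 [254.8 234.3  72.1  64.3]
side [201. 495. 796.] [[-0.81, -0.58, -0.01], [-0.43, 0.62, -0.65], [0.39, -0.52, -0.76]]
stand 0.68 [365.  194.1  61.7  62.9]
stand 0.48 [211.3 244.9  23.8  30.5]
dispenser_a 0.94 [358.6 186.   14.4  32.4]
dispenser_a 0.85 [414.  182.3  22.   35.4]
dispenser_a 0.81 [376.  166.   12.3  29.4]
dispenser_a 0.21 [211.4 244.2  26.6  29. ]
plunger_a 0.61 [416.3 170.5   7.6  10.8]
plunger_a 0.44 [360.  178.2   6.4  15.7]
tray 0.59 [303.2 270.1  90.   87.5]
tray 0.55 [357.8 186.4  17.4  28.2]
```

View pics/top1.png

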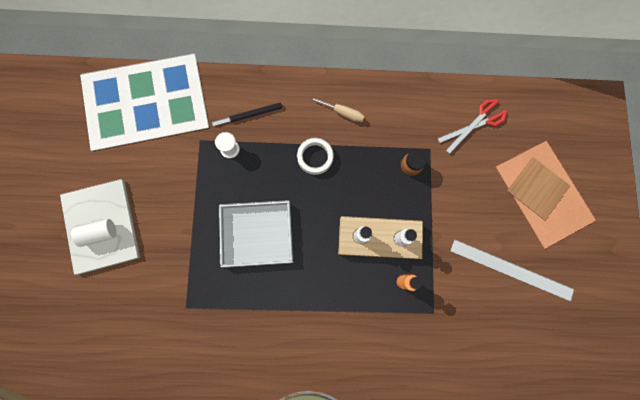

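View pics/side1.png

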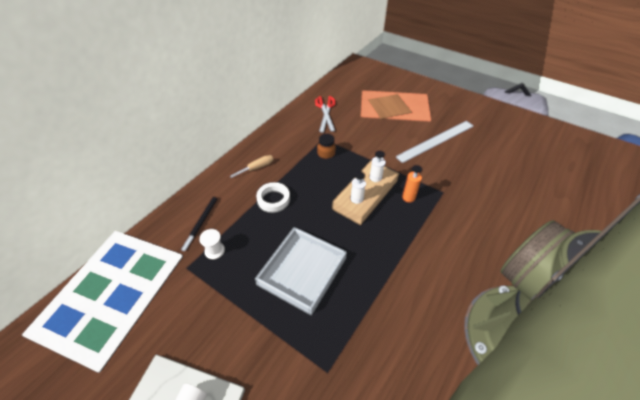

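The top view shows white dispensers in the stand at about (363,235) and (406,238). The orange one at (407,283) stands outside the stand, so it is the look-alike and is not meant. The tray is at (256,234), tape (315,156), spool (228,146) and jar (412,163). The side view agrees: whites at (358,188) and (377,166), orange at (412,185).

```bash
python3 - <<'E'
from h import *
c=imaging.camera("top"); save(c,"crop.png",(330,440,205,300),6)
hsv=cv2.cvtColor(c["img"],cv2.COLOR_RGB2HSV)
i=c["img"].astype(int)
# tan wood of stand
m=((i[:,:,0]>130)&(i[:,:,0]-i[:,:,2]>40)&(i[:,:,1]>95)).astype(np.uint8); m[:205]=0;m[272:]=0;m[:,:330]=0;m[:,432:]=0
pts=cv2.findNonZero(m); r=cv2.minAreaRect(pts); b=cv2.boxPoints(r)
B=np.array([ray(c,u,v,33) for u,v in b]); print("stand",B.round(1)[:,:2].tolist(),B.mean(0).round(1), [np.linalg.norm(B[k]-B[k-1]).round(1) for k in range(4)])
for cc in (c,):
  for t in("tray","spool","tape","jar","plunger_a"):
    for q in trace(cc,t):
        if q["p"]>.3: 
            r=cv2.minAreaRect(cv2.findNonZero(q["region"].astype(np.uint8))); z=dict(tray=30,spool=60,tape=24,jar=60).get(t,115)
            print(t,round(q["p"],2),np.round(q["rect"],1),[ray(cc,u,v,z).round()[:2].tolist() for u,v in cv2.boxPoints(r)],ray(cc,*r[0],z).round(1)[:2])
s=imaging.camera("side"); save(s,"scrop.png",(320,440,130,230),6)
for t in("plunger_a",):
    for q in trace(s,t):
        if q["p"]>.2: print("side",t,round(q["p"],2),np.round(q["rect"],1))
E
```

```text
stand [[446.0, -59.2], [538.3, -62.6], [533.1, -268.1], [440.2, -261.2]] [ 489.4 -162.8   33. ] [np.float64(202.1), np.float64(92.4), np.float64(205.6), np.float64(93.1)]
tray 0.89 [255.6 234.6  74.4  65.8] [[558.0, 236.0], [573.0, 62.0], [421.0, 49.0], [409.0, 218.0]] [489.2 141.7]
spool 0.77 [227.6 145.8  24.4  24.4] [[704.0, 255.0], [740.0, 224.0], [695.0, 177.0], [659.0, 208.0]] [699.4 215.9]
tape 0.68 [315.9 156.8  40.5  33.5] [[733.0, 51.0], [737.0, -43.0], [645.0, -45.0], [642.0, 48.0]] [688.7   3.1]
jar 0.74 [416.5 162.6  27.6  26.5] [[666.0, -198.0], [716.0, -246.0], [679.0, -282.0], [630.0, -235.0]] [ 672.6 -240.3]
side plunger_a 0.57 [358.9 177.2   9.1  14.8]
side plunger_a 0.46 [417.8 171.8   9.5   9.7]
```

View pics/crop.png

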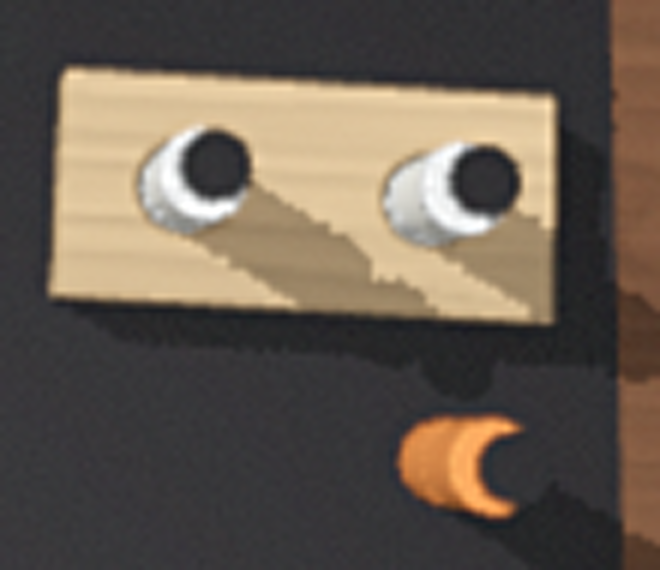

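The crop confirms two white barrels in the stand. Their black pads are at pixels (366.0,232.3) and (410.8,235.2). The orange one is outside the stand, near (407,283).

```bash
python3 - <<'E'
from h import *
c=imaging.camera("top")
for u,v in((366,232.3),(410.8,235.2),(414.5,287)): print(ray(c,u-.4,v-.4,123).round(1))
C=np.array([489.4,-162.8]); a=np.array([6.,203.])/203.1;a/=np.linalg.norm(a)
print(C+50*a,C-50*a)
s=monitor.read_state();p=s["eef_pos"];from scipy.spatial.transform import Rotation as Ro
R=Ro.from_euler("xyz",s["eef_rot"]).as_matrix();print(R.round(3))
for t in ((490.8,-112.8),(487.9,-212.8)): print(R.T@(np.r_[t,200]-p))
E
```

```text
[ 490.9 -113.2  123. ]
[ 487.3 -212.4  123. ]
[ 375.6 -218.9  123. ]
[ 490.87718742 -112.82182559] [ 487.92281258 -212.77817441]
[[-0.961  0.277 -0.   ]
 [ 0.277  0.961  0.   ]
 [ 0.    -0.    -1.   ]]
[-502.84540926 -522.36123844   24.44238982]
[-527.7706281  -619.24851039   24.44180349]
```

arm_command(steps=[[0, -503, -522, 24, -16], [0, -503, -522, 24, -16], [0, -503, -522, 24, -16], [0, -503, -522, 24, -16], [0, -503, -522, 24, -16], [0, -503, -522, 24, -16], [0, -503, -522, 24, -16], [0, -503, -522, 24, -16], [0, -503, -522, 24, -16], [0, -503, -522, 24, -16], [0, -503, -522, 24, -16], [0, -503, -522, 24, -16], [0, -503, -522, 24, -16], [0, -503, -522, 24, -16], [0, -503, -522, 24, -16], [0, -503, -522, 24, -16]], force=20)

```text
clock: 2.95
eef_pos: [491.0, -111.8, 200.8]
eef_rot: [-3.141, 0.001, 3.141]
wrist_force: [-0.3, 0.6, 0.6]
finger_gap: 0.4
finger_force: 0.0
```

arm_command(steps=[[0, 0, -1, 45, 0], [0, 0, -1, 53, 0], [0, 0, -1, 58, 0], [0, 0, -1, 62, 0], [0, 0, -1, 64, 0], [0, 0, -1, 66, 0], [0, 0, -1, 66, 0], [0, 0, -1, 66, 0]])

```text
clock: 3.95
eef_pos: [491.2, -113.5, 134.6]
eef_rot: [-3.141, 0.0, 3.14]
wrist_force: [1.4, 0.0, 2.3]
finger_gap: 0.5
finger_force: 1.7
```

arm_command(steps=[[0, 0, 0, 1, 0], [0, 0, 0, 2, 0], [0, 0, 0, 2, 0], [0, 0, 0, 2, 0]])

```text
clock: 4.45
eef_pos: [491.3, -113.5, 132.8]
eef_rot: [-3.141, 0.001, 3.14]
wrist_force: [0.6, 0.6, 5.4]
finger_gap: 0.3
finger_force: 2.8
```

```bash
python3 - <<'E'
from h import *
s=monitor.read_state();print(s["eef_pos"],s["wrist_force"])
c=imaging.camera("side"); save(c,"s2.png",(320,440,110,230),5)
E
```

```text
[ 491.3087957  -113.54504992  132.76712599] [0.56233016 0.63691424 5.4257771 ]
```

View pics/s2.png

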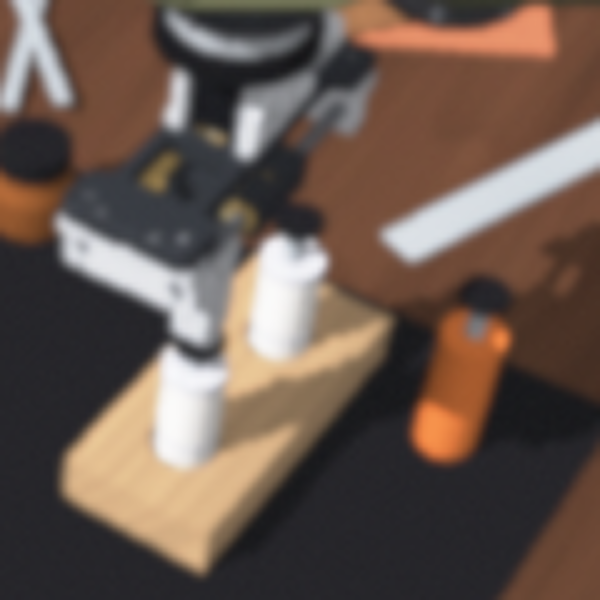

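The fingertips rest on the near pad at crop (190,350), well centred, and its barrel stands straight. I'll press on a little.

arm_command(steps=[[0, 0, 0, 1, 0], [0, 0, 0, 1.5, 0], [0, 0, 0, 1.5, 0], [0, 0, 0, 1.5, 0]])

```text
clock: 5.0
eef_pos: [491.5, -113.6, 131.6]
eef_rot: [-3.141, 0.001, 3.14]
wrist_force: [0.7, 0.4, 8.9]
finger_gap: 0.5
finger_force: 4.3
```

The resistance climbs at about 2 to 3 N/mm well above the cushion height, so this one is jammed. Next I'll lift off and try the other.

arm_command(steps=[[0, 0, 0, -35, 0], [0, 0, 0, -35, 0], [0, 4, -50, -35, 0], [0, 4, -99, -35, 0], [0, 4, -99, -35, 0], [0, 4, -99, -35, 0], [0, 4, -99, -18, 0], [0, 4, -99, -12, 0], [0, 4, -99, -8, 0], [0, 4, -99, -4, 0], [0, 4, -99, 0, 0], [0, 4, -99, 0, 0], [0, 4, -99, 0, 0]])

```text
clock: 6.62
eef_pos: [486.9, -212.5, 130.9]
eef_rot: [-3.142, -0.0, 3.14]
wrist_force: [0.2, -0.2, 0.1]
finger_gap: 0.3
finger_force: 0.0
```

arm_command(steps=[[0, 0, 0, 2, 0], [0, 0, 0, 3, 0], [0, 0, 0, 4, 0], [0, 0, 0, 5, 0], [0, 0, 0, 6, 0]])

```text
clock: 7.25
eef_pos: [486.9, -212.5, 124.9]
eef_rot: [-3.142, 0.0, 3.14]
wrist_force: [0.3, -1.2, 2.5]
finger_gap: 0.7
finger_force: 1.4
```

arm_command(steps=[[0, 0, 0, 1, 0], [0, 0, 0, 2, 0], [0, 0, 0, 2.5, 0], [0, 0, 0, 2.5, 0], [0, 0, 0, 2.5, 0]])

```text
clock: 7.88
eef_pos: [487.0, -212.6, 122.7]
eef_rot: [-3.141, 0.0, 3.14]
wrist_force: [0.1, -0.7, 4.8]
finger_gap: 0.2
finger_force: 2.6
```

arm_command(steps=[[0, 0, 0, 0.7, 0], [0, 0, 0, 1.2, 0], [0, 0, 0, 1.2, 0], [0, 0, 0, 1.2, 0]])

```text
clock: 8.38
eef_pos: [487.1, -212.7, 121.7]
eef_rot: [-3.141, 0.001, 3.14]
wrist_force: [0.0, -1.6, 7.6]
finger_gap: 0.4
finger_force: 3.7
```

arm_command(steps=[[0, 0, 0, 0.5, 0], [0, 0, 0, 0.5, 0], [0, 0, 0, 0.5, 0]])

```text
clock: 8.75
eef_pos: [487.1, -212.7, 121.3]
eef_rot: [-3.141, 0.001, 3.14]
wrist_force: [-0.6, -0.6, 8.4]
finger_gap: 0.6
finger_force: 4.3
```

arm_command(steps=[[0, 0, 0, -40, 0], [0.5, 0, 0, -70, 0], [1, -2, 50, -70, 0], [1, -4, 99, -70, 0], [1, -4, 99, -70, 0], [1, -4, 99, -70, 0], [1, -4, 99, -70, 0]])

```text
clock: 9.62
eef_pos: [490.9, -114.4, 190.5]
eef_rot: [3.142, -0.0, 3.139]
wrist_force: [0.6, 0.2, -0.1]
finger_gap: 56.9
finger_force: 0.0
```

```bash
python3 - <<'E'
from h import *
s=monitor.read_state();print(s["eef_pos"],s["wrist_force"],s["finger_gap"])
c=imaging.camera("side"); save(c,"s3.png",(320,440,110,230),5)
E
```

```text
[ 490.94127693 -114.37282338  190.50052667] [ 0.61289487  0.24104891 -0.06603658] 56.87205655613072
```

View pics/s3.png

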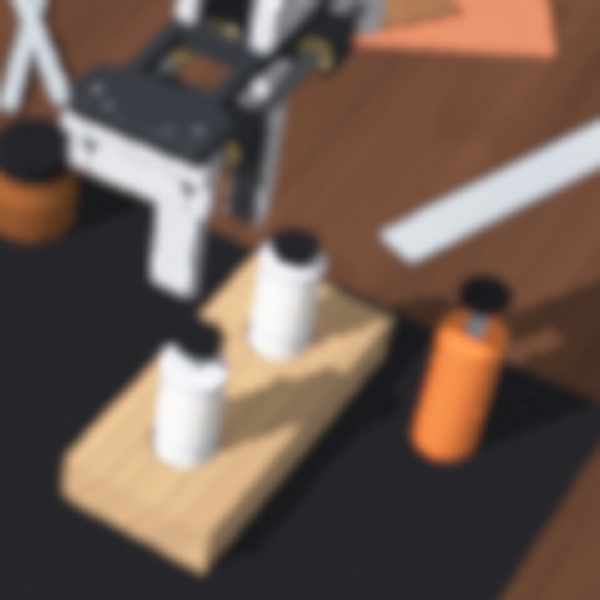

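The far pad now sits low on its barrel, at crop (297,245), and the jammed one is at (195,340). The fingers straddle it, so I'll go down and grip.

arm_command(steps=[[1, 0, 1, 0, 0], [1, 0, 1, 0, 0], [1, 0, 1, 0, 0], [1, 0, 1, 40, 0], [1, 0, 1, 80, 0], [1, 0, 1, 110, 0], [1, 0, 1, 122, 0], [1, 0, 1, 122, 0], [0.5, 0, 1, 122, 0], [0.3, 0, 1, 122, 0], [0.2, 0, 1, 122, 0], [0.2, 0, 1, 122, 0], [0.2, 0, 1, 122, 0], [0.2, 0, 1, 122, 0], [0.2, 0, 1, 122, 0], [0.2, 0, 1, 122, 0]], force=20)

```text
clock: 11.68
eef_pos: [491.1, -112.7, 68.8]
eef_rot: [-3.141, 0.0, 3.14]
wrist_force: [-0.3, -2.7, 0.5]
finger_gap: 34.2
finger_force: 20.0
```

arm_command(steps=[[0.2, 0, 0, -10, 0], [0.2, 0, 0, -30, 0], [0.2, 0, 0, -55, 0], [0.2, 0, 0, -70, 0], [0.2, 0, 25, -70, 0], [0.2, 0, 65, -70, 0], [0.2, 1, 110, -70, 0], [0.2, 1, 155, -70, 0], [0.2, 2, 195, -70, 0], [0.2, 2, 230, -70, 0], [0.2, 2, 250, -70, 0], [0.2, 2, 255, -70, 0], [0.2, 2, 255, -70, 0], [0.2, 2, 255, -50, 0], [0.2, 2, 255, -30, 0], [0.2, 2, 255, -15, 0], [0.2, 2, 255, -6, 0], [0.2, 2, 255, -1, 0], [0.2, 2, 255, -1, 0], [0.2, 2, 255, -1, 0]])

```text
clock: 14.18
eef_pos: [489.7, 142.6, 70.2]
eef_rot: [3.141, 0.001, 3.14]
wrist_force: [-0.4, -0.2, -2.8]
finger_gap: 34.0
finger_force: 20.0
```

```bash
python3 - <<'E'
from h import *
s=monitor.read_state();print(s["eef_pos"],s["wrist_force"],s["finger_gap"])
c=imaging.camera("side"); save(c,"s4.png",(240,440,110,320),3.5 and 3)
E
```

```text
[489.7112619  142.57343208  70.20310912] [-0.3509402  -0.22722665 -2.75829595] 33.99562857261586
```

View pics/s4.png

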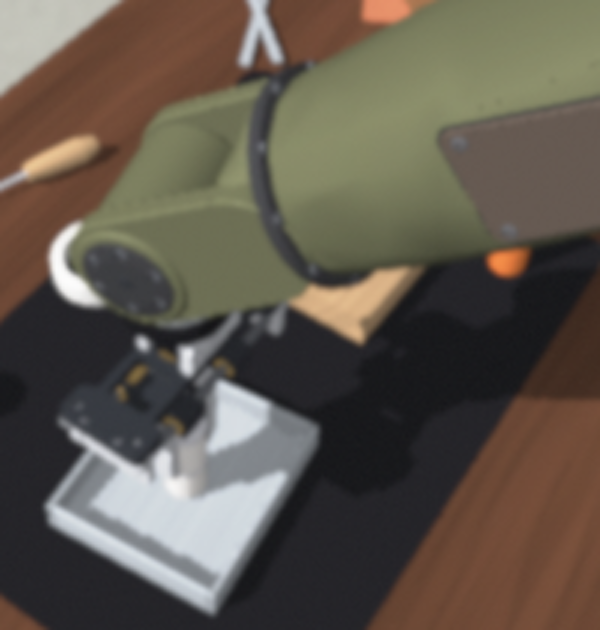

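The dispenser hangs upright over the middle of the tray, at crop (185,470). I'll lower it gently.

arm_command(steps=[[0.2, 0, 0, 1, 0], [0.2, 0, 0, 2, 0], [0.2, 0, 0, 3, 0], [0.2, 0, 0, 3.5, 0], [0.2, 0, 0, 3.5, 0], [0.2, 0, 0, 3.5, 0]])

```text
clock: 14.98
eef_pos: [489.5, 142.5, 66.3]
eef_rot: [-3.142, 0.0, 3.14]
wrist_force: [-0.3, 0.0, -2.0]
finger_gap: 34.1
finger_force: 20.0
```

arm_command(steps=[[0.2, 0, 0, 0.4, 0], [0.2, 0, 0, 0.8, 0], [0.2, 0, 0, 0.8, 0]])

```text
clock: 15.35
eef_pos: [489.6, 142.5, 65.8]
eef_rot: [3.142, 0.001, 3.14]
wrist_force: [-0.8, -1.2, 3.7]
finger_gap: 34.7
finger_force: 20.0
```

Contact, at about 6 N in all. Now I'll let go and rise.

arm_command(steps=[[0.45, 0, 0, 0, 0], [0.5, 0, 0, 0, 0], [0.7, 0, 0, 0, 0], [0.9, 0, 0, 0, 0], [0.9, 0, 0, 0, 0], [0.9, 0, 0, -30, 0], [0.9, 0, 0, -70, 0], [0.9, 0, 0, -120, 0], [0.9, 0, 0, -160, 0], [0.9, 0, 0, -160, 0], [0.9, 60, 60, -160, 0], [0.9, 100, 110, -160, 0], [0.9, 100, 160, -160, 0], [0.9, 100, 200, -160, 0], [0.9, 100, 200, -160, 0], [0.9, 100, 200, -160, 0]])

```text
clock: 17.35
eef_pos: [389.5, 342.1, 224.4]
eef_rot: [-3.14, -0.001, 3.14]
wrist_force: [0.6, 0.7, 0.8]
finger_gap: 84.5
finger_force: 0.0
```

```bash
python3 - <<'E'
from h import *
s=monitor.read_state();print(s["clock"],s["eef_pos"],s["wrist_force"],s["finger_gap"])
c=imaging.camera("top"); save(c,"t5.png",(180,440,120,310),3)
E
```

```text
17.35 [389.53720919 342.07435786 224.4078937 ] [0.62558068 0.65858669 0.84090129] 84.47008115663073
```

View pics/t5.png

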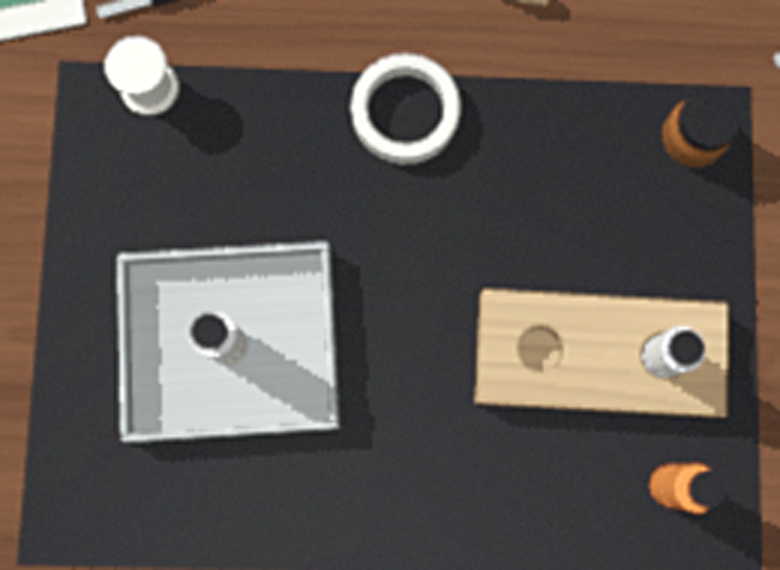

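The picture shows the jammed dispenser upright in the tray at crop (212,335). The free one is in the stand with its plunger home at (680,350), and the other things have not moved.

```bash
python3 -c "
from cell import job
print(job.sign_off())"
```

```text
the job is handed in; nothing more can be done
None
```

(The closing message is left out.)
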